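# Pack the two-tier breakfast caddy

### The job

Pack the wooden caddy for breakfast: swing its hinged flap up past vertical by the steel bar, stand the squat black-lidded jar and the domed shaker upright on the floor of the lower tier beside the jar stored there, then fold the flap fully shut over them. Finally set the mug upright on the shut flap, behind the bar. Put things down gently and leave everything else standing where it is.

Things in the scene. Friction and masses are not known exactly. Their poses are not given: they have to be found in the camera images.
- caddy: two-tier wooden table caddy fixed to the worktop, 158 (x) x 298 (y) mm outside, walls 9 mm; front and back walls 112 mm high, end walls 132 mm. Origin at the centre of its underside on the worktop, x pointing away from the robot at yaw 0, z up. A flap hinged at its back roofs the lower tier; the shut flap's upper face (124 mm above the underside) is the upper tier.
- caddy_floor (a point): centre of the floor of the caddy's lower tier, 8 mm above the caddy's underside, axes as the caddy's. The tier is 140 (x) x 280 (y) mm inside, undivided, and 106 mm high under the shut flap.
- flap_hinge (a point): middle of the flap's hinge line, fixed on the caddy: parallel to its y axis at x = +79, z = +119 mm. The flap plate is 274 mm wide (y) and 10 mm thick, its middle plane through the hinge line, and reaches from 4 to 158 mm from it, towards -x when shut.
- flap (a joint): flap angle in rad: 0 shut (level), 1.57 upright, 2.1 fully open (leaning back over the far side); starts shut or a little ajar. The hinge is stiff (0.35 N m friction; the flap weighs 0.25 kg): the flap stays at any angle it is left and must be led or pushed all the way down to shut.
- flap_bar (a point): middle of the round steel pull bar, 10 mm thick, 100 mm long along the caddy's y, on a post at each end, on the flap's upper face by its free edge. Moves with the flap: 145 mm from the hinge line along the plate, 40 mm above the plate's middle plane; shut: x = -66, z = +159 mm in the caddy frame. A gripper pointing down, closed across it, can lead it along the arc unturned: it rolls in the grip.
- honey_jar: squat jar with a flat black lid, round, 63 mm across, 94 mm tall, loose, about 0.33 kg, starts upright on the worktop; origin at the centre of its underside
- shaker: glass salt shaker with a domed, pierced grey cap, round, 44 mm across, 90 mm tall, loose, starts upright on the worktop; origin at the centre of its underside. The cap, over the top 20 mm, is 34 mm across; the full width ends 72 mm up.
- mug: large plain mug, 0.27 kg, 101 mm tall, starts upright. Origin at underside level, mid of its 81 (x) x 113 (y) mm outline: the round bowl, 80 mm across, is centred at y = +16 mm; the handle sticks out from it to y = -57 mm; its upper part, 66 to 94 mm up, can be gripped along the mug's x at y = -42 mm, where it stops the fingers like a block 30 mm wide (x).
- mug_axis (a point): centre of the underside of the mug's round bowl (axes as the mug's)
- stored_jar: bystander: glass spice jar with a light cap, 47 mm across, 98 mm tall, loose, already standing somewhere along the lower tier, hidden while the flap is shut; origin at the centre of its underside. Leave it there.
- tall_jar: bystander: slim spice jar with a yellow cap, 45 mm across, 100 mm tall, loose, among the things to pack; origin at the centre of its underside
- tin: bystander: food tin, 75 mm across, 110 mm tall, loose, to the right; origin at the centre of its underside
- sauce_bottle: bystander: slim bottle, 58 mm across, 208 mm tall, loose, to the left; origin at the centre of its underside
- flat_pot: bystander: flat lidded pot, 90 mm across, 32 mm tall, loose, in front of the caddy; origin at the centre of its underside
Mind the look-alikes: they are no part of the job. Several things look just like the mug: the one meant starts farthest to the robot's left.

How it is judged:
By the outcome, as a careful person would: the job done as asked, in the order asked, and still so for the second after the job is handed in, with the robot touching nothing.
It also fails if it takes over 72 s, if anything falls off the work surface, if the arm or the gripper's body presses on something with over 40 N, if the wrist force passes 120 N, or if a joint passes its speed limit or range.

### The arm

A 6-joint arm with a two-finger parallel gripper is mounted at the origin on a cart in front of the work surface, level with it; the furniture and walls round the work are solid. World frame = base frame: x ahead of the robot, y to its left, z up, the work surface at z = 0. Lengths are in m, angles in degrees, forces in N, time in s.
With the tool pointing down it reaches from about 0.35 to 0.95 m from the base axis. Payload 17.4 kg.
Tool frame: the origin (TCP) lies at the centre of the arm's flange, where the gripper is bolted on; the fingertips stand 186 mm ahead of it and the grasp point (between the pads) lies 167 mm ahead of it; z points along the fingers, y is the line along which they close (so a half turn about z gives the same grasp; the last joint's range is limited). The gripper opens to 93 mm and grips with 3 to 60 N. Pads are 15 mm wide; open, the fingers measure 128 mm over their backs; the gripper's body (75 mm by 188 mm) begins 65 mm behind the grasp point.
Start: joints at [61.776, 6.646, 82.598, -0, 90.757, -2.166], TCP at [0.297, 0.606, 0.405] pointing down, gripper open.
Joint ranges: [-162.19, 162.19], [-47.58, 125.68], [4.15, 143.07], [-65.23, 245.23], [0.69, 171.88], [-170.13, 170.13]. Speed limits (degrees/s): [108.29, 108.29, 127.2, 180, 180, 180].

### API

Orientations are given as [roll, pitch, yaw] about the fixed x, y, z axes, in that order (R = Rz(yaw) Ry(pitch) Rx(roll)).
In Python, from rig import robot, read_camera, camera_info gives the robot as it stands.
- The arm moves only by the tool carry_out, never from a script. Its argument "plan" is a list of rows, each a list of 7 numbers: the turn, a rotation vector about the tool's x, y, z in rad, then the shift along the tool's x, y, z in mm, then the opening, from 0 (shut) to 1 (fully open). In form: [[wx, wy, wz, x, y, z, grip], ...]. A call has 1 to 10 rows; each row is the pose to reach, as a shift and turn from the pose commanded when the call began, along the tool's axes at that moment; what a row does not reach only later rows make up. A row lasts 1/10 s, in which the tool goes at most 50 mm and 8.59 degrees, less where a joint would pass 70% of its speed; a pose out of reach is approached as far as the arm can. A call with a gripper value outside its range is refused whole. The fingers move at their own pace and stop on an object; the grip force is fixed at half the most. Time passes only in rows, so rows that repeat a pose let the fingers close. It gives the time, the measured TCP pose, the force, the opening and the grip force at its end, in the units of the state.
- robot.state(): the state, without advancing time (a new reading comes with each control period).
- read_camera(name): name is "side" or "top" or "wrist"; returns the picture (400x640x3 uint8, red, green, blue); there is no depth.
- camera_info(name): a dict with "fx", "fy", "cx", "cy" (pixels), "R" (3x3) and "t" (3): a world point X has camera coordinates R X + t; the wrist camera has in their place "mount" (4x4, takes a point from camera to tool coordinates, whose origin is the TCP and whose axes are the flange's). Camera axes: x right, y down, z forward; pixel columns grow to the right and rows downward; lengths in m; the calibration is good to about 2 mm. The wrist camera is an equidistant fisheye: a pixel r from the principal point sees the ray r / f radians off the axis. A picture is of the moment at which its call begins: read the wrist's pose just before it. camera_info takes no time and is no camera call.
- robot.hand_in(): hands the job in; it is judged then, once.
The state is a dict: "t": time; "joints": joint angles; "joint_velocities": joint speeds; "effort": joint torques, N m; "tool_pos": TCP position; "eef_rot": TCP orientation; "ft_force": force on the tool from outside, world axes, zero at the start; "torque": the same for the moment, N m; "width": opening from 0.0 (shut) to 1.0 (fully open); "gripper_force": force on a finger pad.
Only numpy, scipy, OpenCV 4.12 (cv2) and the standard library are available. Lean on these libraries where they do the work, as an engineer would, in place of code of your own. Each camera call takes 0.05 s, during which the arm holds its last target. There are 200 camera calls.

## Working session

There is one attempt and no reset: what is moved stays moved. The work goes in short steps, Python scripts to look and compute and a tool call to move; the robot and the scene stay as the last step left them, time stands still between calls to the robot, and variables do not carry over. Pictures are saved under pics/ and viewed, at most 10 in all, crops included, and the job is handed in when it is done.

Besides the shell and the picture viewer there is one more tool, called after "Call:" as a command line: name --pt "numbers of a row" for each row, then --argument value for the rest. carry_out: Moves the arm, as the interface text tells. Its arguments: {"type":"object","properties":{"plan":{"type":"array"}},"required":["plan"]}

```bash
ls; mkdir -p pics; python3 - <<'E'
from rig import robot, read_camera, camera_info
import cv2,json,numpy as np
s=robot.state();print(s)
for n in("side","top"):
    im=read_camera(n);cv2.imwrite(f"pics/{n}0.png",im[:,:,::-1]);print(n,camera_info(n))
print(camera_info("wrist"))
E
```

```text
pics
{'t': 0.0, 'joints': array([ 6.17769877e+01,  6.67424174e+00,  8.26351898e+01, -7.57590468e-05,
        9.07565141e+01, -2.16225322e+00]), 'joint_velocities': array([ 0.04072562, -0.06370892,  0.00467591,  0.03604309, -0.04120272,
       -0.03533393]), 'effort': array([ 1.85107115e-05, -7.21322680e+01, -6.22570467e+01,  7.78939691e-02,
        2.40757351e-02, -1.00992602e-04]), 'tool_pos': array([0.29652037, 0.60639697, 0.40400971]), 'eef_rot': array([-1.79934098e+02, -2.41239415e-03,  1.53939239e+02]), 'ft_force': array([-0.65433901,  0.27199523, -1.17779204]), 'torque': array([ 0.00898752, -0.05582375,  0.00403647]), 'gripper_force': 0.0, 'width': 1.0035226813820115}
side {'fx': 453.7103312343898, 'fy': 453.7103312343898, 'cx': 311.0442348430319, 'cy': 201.5817793621051, 'R': array([[ 0.96129716, -0.27548824, -0.00374082],
       [-0.18370018, -0.6307718 , -0.75391059],
       [ 0.2053339 ,  0.7254193 , -0.65696639]]), 't': array([-0.54072711,  0.11773293,  1.7651693 ])}
top {'fx': 457.64652802230444, 'fy': 457.64652802230444, 'cx': 321.22391654867874, 'cy': 209.2151937359268, 'R': array([[-0.00119975, -0.9999397 ,  0.01091565],
       [-0.79517536, -0.00566507, -0.60635308],
       [ 0.60637835, -0.00940733, -0.79512062]]), 't': array([-0.09786678,  0.47470581,  1.78038382])}
{'fx': 309.70691628693146, 'fy': 309.70691628693146, 'cx': 318.6831774382279, 'cy': 198.4543340266139, 'mount': array([[-8.02286744e-04, -9.61844724e-01, -2.73594742e-01,
         7.64036527e-02],
       [ 9.99999650e-01, -7.06602441e-04, -4.48271164e-04,
         9.09463531e-04],
       [ 2.37844541e-04, -2.73595006e-01,  9.61844954e-01,
         2.08339039e-02],
       [ 0.00000000e+00,  0.00000000e+00,  0.00000000e+00,
         1.00000000e+00]])}
```

View pics/top0.png

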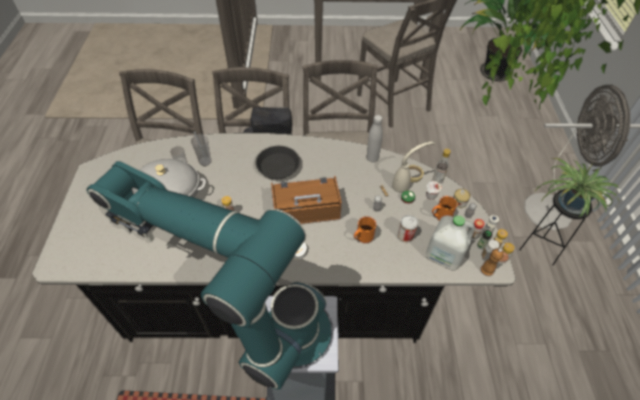

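View pics/side0.png

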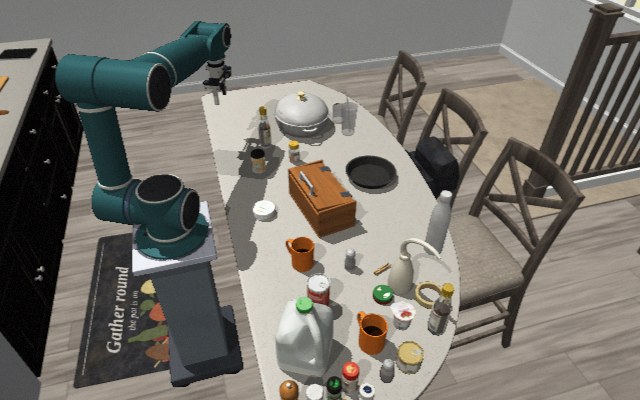

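```bash
cat > h.py <<'E'
import numpy as np, cv2
from rig import robot, read_camera, camera_info
from scipy.spatial.transform import Rotation as Ro
def ray(cam,px,pose=None):
    c=camera_info(cam); u=(px[0]-c['cx'])/c['fx']; v=(px[1]-c['cy'])/c['fy']
    if cam!='wrist':
        R=c['R'];return -R.T@c['t'], R.T@np.array([u,v,1])
    r=np.hypot(u,v);k=np.sinc(r/np.pi)
    d=np.array([u*k,v*k,np.cos(r)]) ; M=c['mount'];p,R=pose
    return p+R@M[:3,3], R@M[:3,:3]@d
def onz(cam,px,z,pose=None):
    o,d=ray(cam,px,pose);return o+d*(z-o[2])/d[2]
def proj(cam,X):
    c=camera_info(cam);q=c['R']@np.asarray(X)+c['t'];return np.array([c['fx']*q[0]/q[2]+c['cx'],c['fy']*q[1]/q[2]+c['cy']])
def pose():
    s=robot.state();return s['tool_pos'],Ro.from_euler('xyz',s['eef_rot'],degrees=True).as_matrix()
def wproj(X,pose):
    c=camera_info('wrist');M=c['mount'];p,R=pose
    q=M[:3,:3].T@(R.T@(np.asarray(X)-p)-M[:3,3]);th=np.arctan2(np.hypot(q[0],q[1]),q[2]);n=q[:2]/np.hypot(q[0],q[1])
    return np.array([c['cx'],c['cy']])+c['fx']*th*n
E
python3 - <<'E'
from h import *
s=cv2.imread('pics/side0.png');t=cv2.imread('pics/top0.png')
cv2.imwrite('pics/c1.png',cv2.resize(s[130:280,235:435],None,fx=4,fy=4,interpolation=cv2.INTER_CUBIC))
a=cv2.resize(t[170:270,250:450],None,fx=4,fy=4,interpolation=cv2.INTER_CUBIC)
b=cv2.resize(s[300:400,240:440],None,fx=2,fy=2,interpolation=cv2.INTER_CUBIC)
P=pose();w=read_camera('wrist')[:,:,::-1];cv2.imwrite('pics/w0.png',w)
c=cv2.resize(w,(320,200))
cv2.imwrite('pics/c2.png',np.vstack([a,np.hstack([b,c,np.zeros((200,80,3),np.uint8)])]))
E
```

```text
(no output)
```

View pics/c1.png

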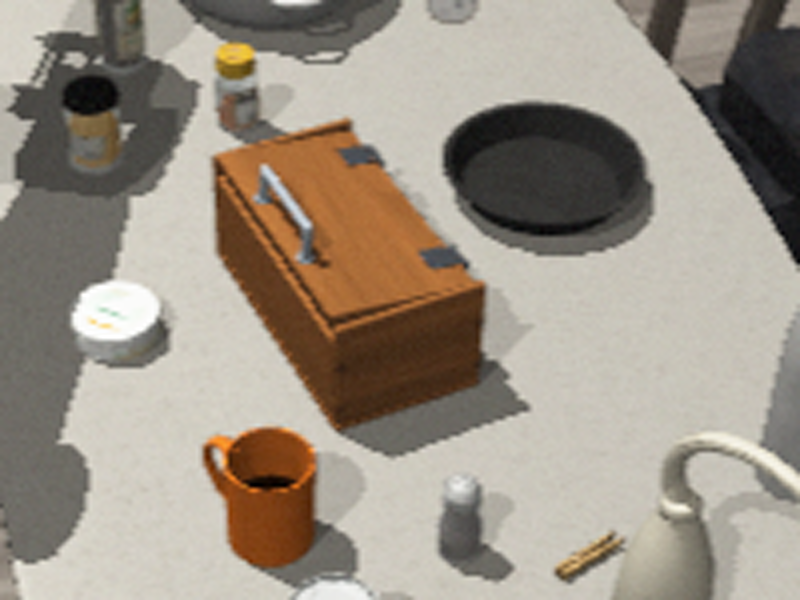

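View pics/c2.png

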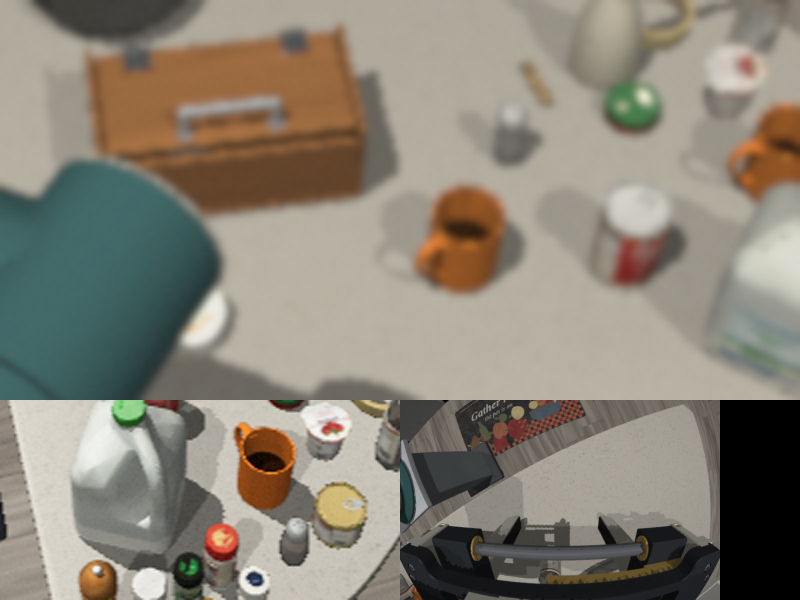

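```bash
python3 - <<'E'
from h import *
from scipy.optimize import least_squares
O=[('side',(-79,-149,0),(320,237)),('side',(79,-149,0),(354.5,225.5)),('side',(79,-149,132),(355.5,201)),('side',(-79,149,132),(289.3,169.5)),('side',(79,149,132),(322.5,160.5)),
('top',(79,-149,132),(336,177)),('top',(-79,-149,0),(340.5,218.5)),('top',(79,149,132),(272.3,184))]
def W(p,X):
    X=np.array(X)/1000;c,s=np.cos(p[2]),np.sin(p[2]);return np.array([p[0]+c*X[0]-s*X[1],p[1]+s*X[0]+c*X[1],X[2]])
f=lambda p:np.concatenate([proj(c,W(p,X))-u for c,X,u in O])
r=least_squares(f,[.65,.05,0]);print('caddy',r.x[:2],np.degrees(r.x[2]),r.fun.reshape(-1,2).round(1).tolist())
p=r.x
for n,a in(('side','L'),('top','L')):pass
def tri(a,b):
    A=[ray('side',a),ray('top',b)];M=0;v=0
    for o,d in A:
        d=d/np.linalg.norm(d);Q=np.eye(3)-np.outer(d,d);M=M+Q;v=v+Q@o
    return np.linalg.solve(M,v)
bm=tri((306.5,179.5),(308,197));print('bar mid',bm,'shut exp',W(p,(-66,0,159)),'hinge',W(p,(79,0,119)))
print('mug rim side',onz('side',(302.75,243.7),.101),'top',onz('top',(367.2,222.5),.101))
print('shaker',onz('side',(350.5,250.5),.088),onz('top',(378,197.5),.088), 'base side',onz('side',(350,267.5),0))
print('shaker2',onz('side',(388,363),.088))
print('honey',onz('side',(257.75,153),.094),'tall',onz('side',(294,143.5),.1))
print('flatpot',onz('side',(264.5,206.5),.032),'tin top',onz('top',(410,222),.11))
print('mug handle side top',onz('side',(288.3,241),.094),'top',onz('top',(357.5,231),.094))
print('bottle',onz('side',(263,108),.208), onz('side',(264,144),0))
E
```

```text
caddy [ 0.59273489 -0.03299773] 8.93127890056087 [[-1.3, 1.3], [0.4, 0.5], [1.5, -0.3], [-1.9, -1.3], [-0.4, -2.0], [0.6, -1.9], [1.1, 1.2], [-0.6, -1.6]]
bar mid [ 0.53348742 -0.03965751  0.17088153] shut exp [ 0.52753512 -0.04324421  0.159     ] hinge [ 0.67077704 -0.02073301  0.119     ]
mug rim side [ 0.44797186 -0.29643573  0.101     ] top [ 0.44994889 -0.29580459  0.101     ]
shaker [ 0.60107637 -0.36167207  0.088     ] [ 0.59927934 -0.35533942  0.088     ] base side [ 0.60350434 -0.36349292  0.        ]
shaker2 [ 0.55812817 -0.78679092  0.088     ]
honey [0.40330607 0.29658687 0.094     ] tall [0.57331686 0.31539226 0.1       ]
flatpot [0.37029659 0.0091656  0.032     ] tin top [ 0.44735275 -0.47912649  0.11      ]
mug handle side top [ 0.40423809 -0.26318509  0.094     ] top [ 0.40997277 -0.25244208  0.094     ]
bottle [0.47207144 0.4782104  0.208     ] [0.46557447 0.4981609  0.        ]
```

Candidates (side view pixels):
- **Mug:** (302,254) or (372,333). I choose (302,254), the leftmost.
- **Shaker:** (350,260) or (388,370), which stands in the right-hand clutter. I choose (350,260), by the caddy.
- **Black-lidded jar:** only (258,160).
- **Tall jar, a bystander:** (294,151), with a yellow cap.

The crops confirm these choices: an orange mug with its handle towards the robot's left, a domed grey cap, and a squat black lid.

Call:
carry_out --pt "0 0 0 0 0 -50 1" --pt "0 0 0.15 0 0 -100 1" --pt "0 0 0.96 -441 -325 -100 1" --pt "0 0 0.96 -441 -325 -100 1" --pt "0 0 0.96 -441 -325 -100 1" --pt "0 0 0.96 -441 -325 -100 1" --pt "0 0 0.96 -441 -325 -100 1" --pt "0 0 0.96 -441 -325 -100 1" --pt "0 0 0.96 -441 -325 -100 1" --pt "0 0 0.96 -441 -325 -100 1"

```text
t: 1.15
tool_pos: [0.4819, 0.2498, 0.5047]
eef_rot: [180.0, -0.0, 98.9]
ft_force: [0.3, 0.1, 0.8]
width: 1.0
gripper_force: 0.0
```

Call:
carry_out --pt "0 0 0 -110 47 0 1" --pt "0 0 0 -110 47 0 1" --pt "0 0 0 -110 47 0 1" --pt "0 0 0 -110 47 0 1" --pt "0 0 0 -110 47 0 1"

```text
t: 1.65
tool_pos: [0.5451, 0.1504, 0.5045]
eef_rot: [-180.0, -0.0, 98.9]
ft_force: [-0.7, 1.1, -0.5]
width: 1.0
gripper_force: 0.0
```

```bash
python3 - <<'E'
from h import *
P=pose();w=read_camera('wrist')[:,:,::-1];cv2.imwrite('pics/w1.png',w);np.savez('w1.npz',p=P[0],R=P[1])
print(robot.state()['tool_pos'],robot.state()['eef_rot'])
s=read_camera('top')[:,:,::-1];cv2.imwrite('pics/top1.png',s);cv2.imwrite('pics/side1.png',read_camera('side')[:,:,::-1])
E
```

```text
[0.54478004 0.1509665  0.50467964] [-1.79989245e+02 -1.30555152e-02  9.89531796e+01]
```

View pics/w1.png

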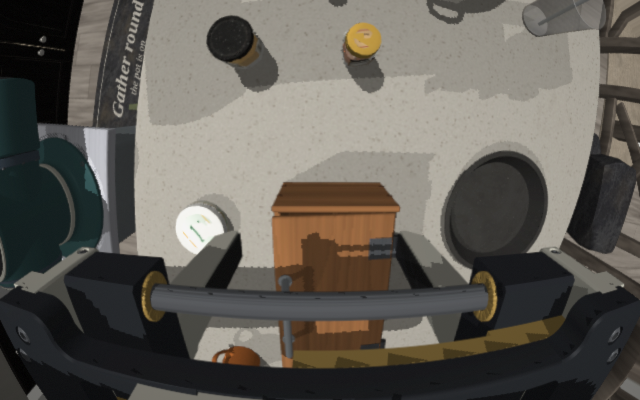

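```bash
python3 - <<'E'
from h import *
d=np.load('w1.npz');P=(d['p'],d['R'])
g=lambda n,px,z:print(n,onz('wrist',px,z,P).round(4))
for n,px,z in[('FLtop',(273,210),.132),('BLtop',(400,209),.132),('FLb',(282,183),0),('BLb',(385.5,183),0),('honey',(232,38),.094),('tall',(363,40),.1),('pot',(199,229),.032),('barL post top .164',(286,281),.164),('.174',(286,281),.174)]:g(n,px,z)
# mask refine of honey lid
im=cv2.imread('pics/w1.png')
def blob(m,n,z,cam='wrist',P=P):
    k,l,st,c=cv2.connectedComponentsWithStats(m.astype(np.uint8));
    i=1+np.argmax(st[1:,4]);print(n,st[i],c[i].round(1),onz(cam,c[i],z,P).round(4))
m=np.zeros(im.shape[:2],bool);m[5:80,195:275]=(im.max(2)<60)[5:80,195:275];blob(m,'honeylid',.094)
t=cv2.imread('pics/top1.png');hsv=cv2.cvtColor(t,cv2.COLOR_BGR2HSV)
O=((hsv[...,0]<22)&(hsv[...,1]>120)&(hsv[...,2]>70))
k,l,st,c=cv2.connectedComponentsWithStats(O.astype(np.uint8))
for i in range(1,k):
    if st[i,4]>60:print(st[i],c[i])
v=lambda img,x0,y0,x1,y1,f:cv2.resize(img[y0:y1,x0:x1],None,fx=f,fy=f,interpolation=cv2.INTER_CUBIC)
s=cv2.imread('pics/side1.png')
A=v(t,255,160,415,250,5);B=v(s,270,140,370,200,4)[:, :400];C=v(s,275,230,375,290,4)
cv2.imwrite('pics/c3.png',cv2.resize(np.vstack([A,np.hstack([B,C])])[:600+90],None,fx=.869,fy=.869))
E
```

```text
FLtop [0.4965 0.1049 0.132 ]
BLtop [0.6487 0.1297 0.132 ]
FLb [0.4919 0.107  0.    ]
BLb [0.6577 0.1331 0.    ]
honey [0.4087 0.3096 0.094 ]
tall [0.5726 0.3268 0.1   ]
pot [0.3657 0.0173 0.032 ]
barL post top .164 [0.5243 0.0291 0.164 ]
.174 [0.5246 0.0353 0.174 ]
honeylid [ 207   16   47   46 1658] [230.   38.4] [0.4061 0.3089 0.094 ]
[ 290  179   51   44 1530] [317.55686275 200.6372549 ]
[222 197   9   9  63] [226.06349206 200.58730159]
[432 196  27  23 353] [445.36543909 206.66855524]
[354 217  22  26 387] [365.22222222 229.68217054]
[474 220  10   9  63] [478.71428571 223.77777778]
[497 230  11  11  77] [501.35064935 234.7012987 ]
[482 243  32  32 378] [496.3968254  258.37830688]
[118 392  60   8 268] [144.95522388 396.79104478]
```

View pics/c3.png

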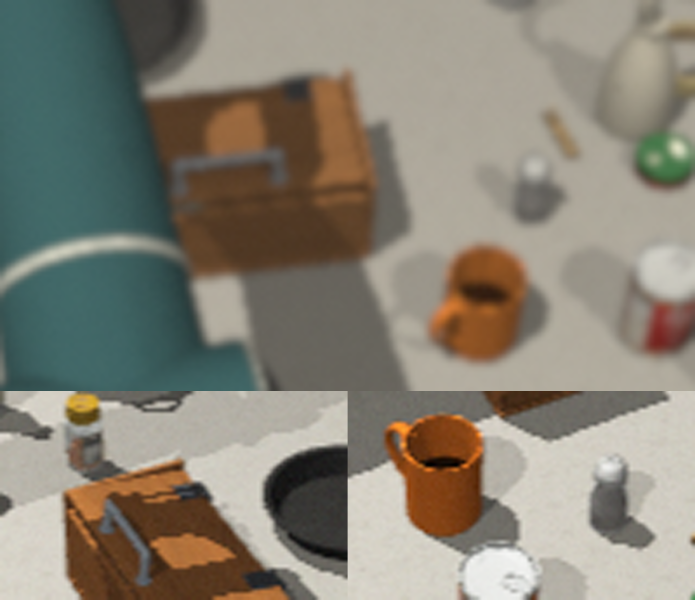

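The close crops show the orange mug with its handle to the upper left, the domed shaker at top-view pixel (377,198), and the flap slightly raised at its free edge. In the wrist view the honey jar's lid is at (230,38), the tall jar at (363,40) and the caddy's left end at (273..400,209).

Call:
carry_out --pt "0 0 0 -50 -11 0 1" --pt "0 0 0 -100 -22 0 1" --pt "0 0 0 -145 -33 20 1" --pt "0 0 0 -186 -42 40 1" --pt "0 0 0 -186 -42 85 1" --pt "0 0 0 -186 -42 130 1" --pt "0 0 0 -186 -42 160 1" --pt "0 0 0 -186 -42 172 0.6" --pt "0 0 0 -186 -42 172 0.3" --pt "0 0 0 -186 -42 172 0"

```text
t: 2.8
tool_pos: [0.5328, -0.0394, 0.3346]
eef_rot: [179.9, 0.0, 99.0]
ft_force: [-0.5, -0.3, 0.1]
width: 0.788
gripper_force: 0.0
```

Call:
carry_out --pt "0 0 0 0 0 0 0" --pt "0 0 0 0 0 0 0" --pt "0 0 0 0 0 0 0" --pt "0 0 0 0 0 0 0" --pt "0 0 0 0 0 0 0"

```text
t: 3.3
tool_pos: [0.5325, -0.0399, 0.3329]
eef_rot: [180.0, 0.0, 98.9]
ft_force: [0.7, -0.0, -0.1]
width: 0.36
gripper_force: 0.0
```

```bash
python3 - <<'E'
from h import *
s=read_camera('side')[:,:,::-1]; x=robot.state();print(x['tool_pos'],x['ft_force'],x['torque'],x['width'])
cv2.imwrite('pics/g1.png',cv2.resize(s[140:240,260:400],None,fx=5,fy=5,interpolation=cv2.INTER_CUBIC))
E
```

```text
[ 0.53248819 -0.03991419  0.33283508] [-0.30402966 -0.14238236 -0.17764833] [-0.06703163  0.01626527 -0.01775872] 0.3175398941945388
```

Call:
carry_out --pt "0 0 0 0 0 0 0" --pt "0 0 0 0 0 0 0" --pt "0 0 0 0 0 0 0" --pt "0 0 0 0 0 0 0"

```text
t: 3.75
tool_pos: [0.5331, -0.0398, 0.3328]
eef_rot: [179.8, 0.0, 98.9]
ft_force: [14.2, 1.6, -6.8]
width: 0.098
gripper_force: 30.0
```

Call:
carry_out --pt "0 0 0 0 2 -6 0" --pt "0 0 0 0 5.4 -14 0" --pt "0 0 0 0 13.7 -30 0" --pt "0 0 0 0 23.9 -44.9 0" --pt "0 0 0 0 35.8 -58.5 0"

```text
t: 4.25
tool_pos: [0.5697, -0.0341, 0.3876]
eef_rot: [179.9, -0.0, 99.0]
ft_force: [43.3, 1.7, -53.9]
width: 0.099
gripper_force: 30.0
```

Call:
carry_out --pt "0 0 0 0 11.9 -6.3 0" --pt "0 0 0 0 26.7 -16.7 0" --pt "0 0 0 0 42.6 -25.2 0"

```text
t: 4.55
tool_pos: [0.6104, -0.0277, 0.4158]
eef_rot: [-179.9, -0.0, 98.9]
ft_force: [-0.4, -1.4, -8.3]
width: 0.098
gripper_force: 30.0
```

Call:
carry_out --pt "0 0 0 0 16.7 -6.5 0" --pt "0 0 0 0 34.2 -11.1 0" --pt "0 0 0 0 52.1 -13.5 0" --pt "0 0 0 0 70.1 -13.7 0" --pt "0 0 0 0 88.1 -11.7 0" --pt "0 0 0 0 105.7 -7.6 0" --pt "0 0 0 0 122.6 -1.4 0"

```text
t: 5.25
tool_pos: [0.7317, -0.009, 0.4183]
eef_rot: [-180.0, 0.1, 98.9]
ft_force: [-1.9, -4.4, 4.6]
width: 0.095
gripper_force: 30.0
```

Call:
carry_out --pt "0 0 0 0 10.2 4.8 0" --pt "0 0 0 0 20 10.4 0" --pt "0 0 0 0 20 10.4 0.1" --pt "0 0 0 0 20 10.4 0.2" --pt "0 0 0 0 20 10.4 0.2" --pt "0 0 0 0 20 -10 0.2" --pt "0 0 0 0 20 -50 0.2" --pt "0 0 0 0 20 -100 0.2" --pt "0 0 0 50 -30 -100 0.7" --pt "0 0 0 100 -80 -100 0.7"

```text
t: 6.25
tool_pos: [0.6694, 0.0535, 0.5191]
eef_rot: [179.9, -0.0, 98.9]
ft_force: [1.2, 2.1, -0.5]
width: 0.326
gripper_force: 0.0
```

```bash
python3 - <<'E'
from h import *
P=pose();w=read_camera('wrist')[:,:,::-1];cv2.imwrite('pics/w2.png',w);np.savez('w2.npz',p=P[0],R=P[1]);x=robot.state();print(x['tool_pos'],x['eef_rot'],x['ft_force'])
s=read_camera('side')[:,:,::-1];t=read_camera('top')[:,:,::-1];cv2.imwrite('pics/side2.png',s);cv2.imwrite('pics/top2.png',t)
v=lambda img,x0,y0,x1,y1,f:cv2.resize(img[y0:y1,x0:x1],None,fx=f,fy=f,interpolation=cv2.INTER_CUBIC)
cv2.imwrite('pics/c4.png',np.vstack([v(w,0,0,640,400,1.25)[:400],np.hstack([v(s,280,130,380,180,4),v(t,260,160,360,210,4)])]))
E
```

```text
[0.66446629 0.05740272 0.51910614] [ 1.79982227e+02 -9.67389717e-02  9.90429786e+01] [-3.162556    3.8262132   1.52981525]
```

View pics/c4.png

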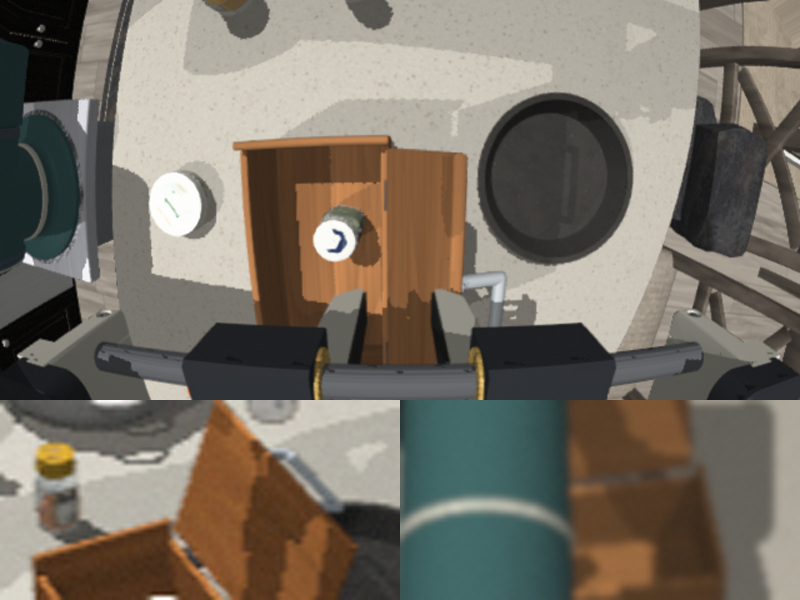

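```bash
python3 - <<'E'
from h import *
d=np.load('w2.npz');P=(d['p'],d['R'])
FL=onz('wrist',(187.6,115.5),.132,P);BL=onz('wrist',(312,109.5),.132,P);J=onz('wrist',(267.2,192.6),.106,P)
print(FL,BL,J,np.degrees(np.arctan2(*(BL-FL)[1::-1])))
a=np.radians(9);R=np.array([[np.cos(a),-np.sin(a)],[np.sin(a),np.cos(a)]])
c=(FL+BL)[:2]/2-R@[0,.149];print('caddy',c)
for cc in(c,[.597,-.0285]):print('stored local',R.T@(J[:2]-cc))
E
```

```text
[0.49763294 0.10758281 0.132     ] [0.65033426 0.13220451 0.132     ] [0.60730424 0.01702484 0.106     ] 9.159587370183276
caddy [ 0.59729234 -0.02727191]
stored local [0.01681818 0.04218517]
stored local [0.01729903 0.04335242]
```

The crop shows the flap leaning back past vertical. The stored jar's cap is at wrist pixel (267,193), local (17,42) mm, so the jars go into the free right part, the shaker first.

Call:
carry_out --pt "0 0 -1.57 -402 -129 0 0.8" --pt "0 0 -1.57 -402 -129 0 0.8" --pt "0 0 -1.57 -402 -129 0 0.8" --pt "0 0 -1.57 -402 -129 0 0.8" --pt "0 0 -1.57 -402 -129 0 0.8" --pt "0 0 -1.57 -402 -129 0 0.8" --pt "0 0 -1.57 -402 -129 0 0.8" --pt "0 0 -1.57 -402 -129 0 0.8" --pt "0 0 -1.57 -402 -129 60 0.8" --pt "0 0 -1.57 -402 -129 99 0.8"

```text
t: 7.4
tool_pos: [0.6043, -0.3667, 0.4232]
eef_rot: [-179.9, 0.1, -176.2]
ft_force: [1.1, 1.0, -0.6]
width: 0.803
gripper_force: 0.0
```

Call:
carry_out --pt "0 0 0 0 0 0 0.8" --pt "0 0 0 0 0 0 0.8"

```text
t: 7.6
tool_pos: [0.6053, -0.3635, 0.4241]
eef_rot: [180.0, -0.1, -176.7]
ft_force: [0.3, -0.5, 0.8]
width: 0.798
gripper_force: 0.0
```

```bash
python3 - <<'E'
from h import *
P=pose();w=read_camera('wrist')[:,:,::-1];cv2.imwrite('pics/w3.png',w);np.savez('w3.npz',p=P[0],R=P[1]);x=robot.state();print(x['tool_pos'],x['eef_rot'],x['ft_force'])
print('pred shaker',wproj([.600,-.357,.09],P),'mug bowl',wproj([.449,-.296,.101],P))
E
```

```text
[ 0.60543673 -0.36301445  0.426181  ] [-1.79936183e+02  9.83718461e-02 -1.76644509e+02] [ 0.7364627  -0.07944854  0.36062071]
pred shaker [324.10427694 181.952411  ] mug bowl [395.28908199  39.53783827]
```

View pics/w3.png

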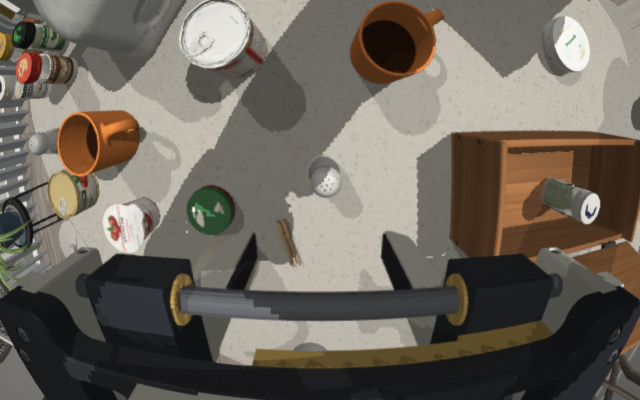

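```bash
python3 - <<'E'
from h import *
d=np.load('w3.npz');P=(d['p'],d['R'])
for n,px,z in[('shaker',(325,179.5),.085),('mug',(391.5,36),.101),('handle tip',(441,15),.085),('stored',(589,207),.106),('FR',(452,134),.132),('BR',(503,254),.132)]:
    X=onz('wrist',px,z,P);print(n,X.round(4),'tool d',(P[1].T@(X-P[0])*1000).round(1))
im=cv2.imread('pics/w3.png');h=cv2.cvtColor(im,cv2.COLOR_BGR2HSV)
m=((h[...,0]<22)&(h[...,1]>120)&(h[...,2]>60)).astype(np.uint8);m[:,:340]=0;m[:,450:]=0;m[100:]=0
ys,xs=np.nonzero(m);print(xs.min(),xs.max(),ys.min(),ys.max())
E
```

```text
shaker [ 0.5984 -0.3561  0.085 ] tool d [  6.1   7.5 339.1]
mug [ 0.4458 -0.3     0.101 ] tool d [155.3  72.3 323.3]
handle tip [ 0.4072 -0.2418  0.085 ] tool d [190.5 132.6 339.4]
stored [0.6046 0.011  0.106 ] tool d [-21.2 373.6 318.4]
FR [ 0.5371 -0.2423  0.132 ] tool d [ 60.8 124.6 292.2]
BR [ 0.6588 -0.1535  0.132 ] tool d [-65.8 206.3 292.2]
350 443 1 83
```

Call:
carry_out --pt "0 0 0 6.4 7.3 40 0.8" --pt "0 0 0 6.4 7.3 85 0.8" --pt "0 0 0 6.4 7.3 130 0.8" --pt "0 0 0 6.4 7.3 165 0.8" --pt "0 0 0 6.4 7.3 190 0.8" --pt "0 0 0 6.4 7.3 199 0.8" --pt "0 0 0 6.4 7.3 199 0.5" --pt "0 0 0 6.4 7.3 199 0.3" --pt "0 0 0 6.4 7.3 199 0.3" --pt "0 0 0 6.4 7.3 199 0.3"

```text
t: 8.65
tool_pos: [0.5985, -0.3564, 0.2262]
eef_rot: [-179.9, 0.1, -176.4]
ft_force: [0.6, 1.0, -0.2]
width: 0.506
gripper_force: 0.0
```

Call:
carry_out --pt "0 0 0 0 0 0 0.3" --pt "0 0 0 0 0 0 0.3"

```text
t: 8.85
tool_pos: [0.5984, -0.3564, 0.2253]
eef_rot: [-180.0, 0.1, -176.4]
ft_force: [-0.0, -0.0, 4.3]
width: 0.409
gripper_force: 30.0
```

Call:
carry_out --pt "0 0 0 0 0 -15 0.3" --pt "0 0 0 0 0 -45 0.3" --pt "0 0 0 0 0 -90 0.3" --pt "0 0 0 0 0 -140 0.3" --pt "0 0 0 0 0 -175 0.3" --pt "0 0 0 0 0 -175 0.3"

```text
t: 9.45
tool_pos: [0.598, -0.3562, 0.407]
eef_rot: [-179.7, 0.4, -176.4]
ft_force: [0.0, 0.4, 0.3]
width: 0.413
gripper_force: 29.5
```

```bash
python3 - <<'E'
from h import *
w=read_camera('wrist')[:,:,::-1];cv2.imwrite('pics/w4.png',w);s=read_camera('side')[:,:,::-1];t=read_camera('top')[:,:,::-1]
x=robot.state();print(x['tool_pos'],x['eef_rot'],x['ft_force'],x['width'],x['gripper_force'])
v=lambda img,x0,y0,x1,y1,f:cv2.resize(img[y0:y1,x0:x1],None,fx=f,fy=f,interpolation=cv2.INTER_CUBIC)
a,b=proj('side',[.598,-.356,.2]).astype(int);print(a,b,proj('side',[.598,-.356,.165]),proj('side',[.598,-.356,.255]))
cv2.imwrite('pics/c5.png',np.hstack([v(s,a-40,b-50,a+40,b+50,5),v(w,230,140,430,390,2)]))
E
```

```text
[ 0.59805996 -0.35621358  0.39893042] [ 1.79968360e+02 -4.26746782e-02 -1.76400219e+02] [-0.08922507  0.03796611 -1.90051401] 0.4118118752675461 29.50303546127543
350 226 [350.28774276 233.80317831] [351.77018178 214.05190716]
```

View pics/c5.png

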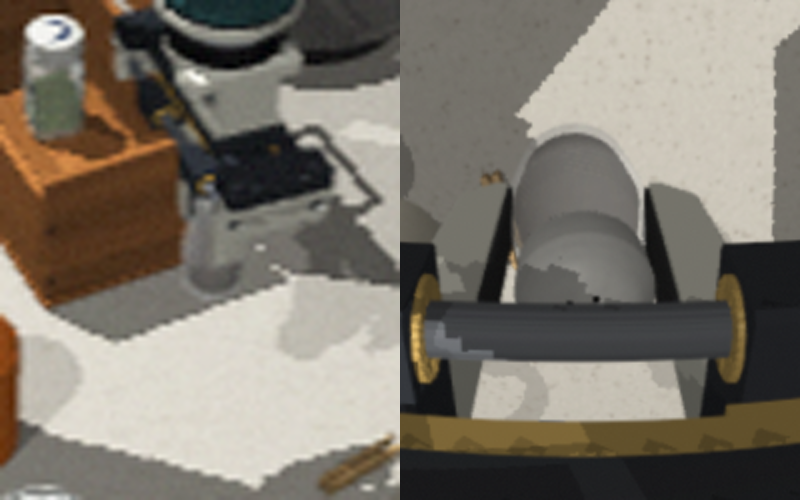

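The crop shows the shaker held upright between the fingers, in the waist of its glass, with its base clear below.

Call:
carry_out --pt "0 0 -0.02 1 20 0 0.3" --pt "0 0 -0.04 4 60 0 0.3" --pt "0 0 -0.06 7 105 0 0.3" --pt "0 0 -0.08 10 150 0 0.3" --pt "0 0 -0.094 13 195 0 0.3" --pt "0 0 -0.094 16 240 0 0.3" --pt "0 0 -0.094 18 280 0 0.3" --pt "0 0 -0.094 18 304 0 0.3" --pt "0 0 -0.094 18 304 0 0.3" --pt "0 0 -0.094 18 304 0 0.3"

```text
t: 10.6
tool_pos: [0.5608, -0.0532, 0.3985]
eef_rot: [180.0, -0.1, -170.9]
ft_force: [-0.1, 0.0, -0.3]
width: 0.411
gripper_force: 29.5
```

```bash
python3 - <<'E'
from h import *
P=pose();w=read_camera('wrist')[:,:,::-1];cv2.imwrite('pics/w5.png',w);np.savez('w5.npz',p=P[0],R=P[1])
x=robot.state();print(x['tool_pos'],x['eef_rot'],x['ft_force'],x['width'],x['gripper_force'])
E
```

```text
[ 0.56093949 -0.05389131  0.39863068] [ 1.79986851e+02 -7.26080203e-02 -1.70968197e+02] [-0.03502599 -0.4060835  -1.33770496] 0.4083074882225325 29.505525240347197
```

Call:
carry_out --pt "0 0 0 0 0 35 0.3" --pt "0 0 0 0 0 75 0.3" --pt "0 0 0 0 0 110 0.3" --pt "0 0 0 0 0 135 0.3" --pt "0 0 0 0 0 150 0.3" --pt "0 0 0 0 0 157 0.3" --pt "0 0 0 0 0 161 0.3" --pt "0 0 0 0 0 163 0.3" --pt "0 0 0 0 0 163 0.3"

```text
t: 11.55
tool_pos: [0.5614, -0.0541, 0.2373]
eef_rot: [-180.0, 0.1, -171.0]
ft_force: [0.2, 0.1, -0.9]
width: 0.415
gripper_force: 29.5
```

Call:
carry_out --pt "0 0 0 0 0 1 0.3" --pt "0 0 0 0 0 2 0.3" --pt "0 0 0 0 0 2 0.3"

```text
t: 11.85
tool_pos: [0.5612, -0.054, 0.2346]
eef_rot: [-180.0, 0.0, -171.0]
ft_force: [-0.6, -0.2, -1.0]
width: 0.406
gripper_force: 29.5
```

Call:
carry_out --pt "0 0 0 0 0 1 0.3" --pt "0 0 0 0 0 1.5 0.3" --pt "0 0 0 0 0 1.5 0.45" --pt "0 0 0 0 0 1.5 0.6" --pt "0 0 0 0 0 1.5 0.65" --pt "0 0 0 0 0 1.5 0.65" --pt "0 0 0 0 0 -20 0.65" --pt "0 0 0 0 0 -65 0.65" --pt "0 0 0 0 0 -115 0.65" --pt "0 0 0 0 0 -165 0.8"

```text
t: 12.85
tool_pos: [0.5608, -0.054, 0.4012]
eef_rot: [180.0, -0.0, -171.0]
ft_force: [0.6, -0.3, 0.1]
width: 0.695
gripper_force: 0.0
```

```bash
python3 - <<'E'
from h import *
P=pose();w=read_camera('wrist')[:,:,::-1];cv2.imwrite('pics/w6.png',w);np.savez('w6.npz',p=P[0],R=P[1])
x=robot.state();print(x['tool_pos'],x['eef_rot'],x['ft_force'],x['width'],x['gripper_force'])
u=wproj([.561,-.054,.098],P);print(u)
# grey pixels near: cap is unsaturated vs wood
h=cv2.cvtColor(w,cv2.COLOR_BGR2HSV);m=((h[...,1]<70)&(h[...,2]>60)).astype(np.uint8)
k,l,st,c=cv2.connectedComponentsWithStats(m)
for i in range(1,k):
    if 150<st[i,4]<6000 and abs(c[i]-u).max()<120:print(st[i],c[i].round(1),onz('wrist',c[i],.09,P).round(4))
E
```

```text
[ 0.56101347 -0.05399143  0.41056405] [-179.8401658     0.5220038  -171.00808518] [-0.67903746  0.16740668  8.17515175] 0.7354430779483688 0.0
[317.71472986 194.22939904]
[ 300  164   37   47 1411] [318.2 187.2] [ 0.5562 -0.0543  0.09  ]
[ 349  202   82   88 3437] [385.8 245.5] [0.6067 0.025  0.09  ]
```

Call:
carry_out --pt "0 0 0 10 40 0 1" --pt "0 0 0 22 88 0 1" --pt "0 0 0 34 136 0 1" --pt "0 0 0 46 184 0 1" --pt "0 0 0 58 232 0 1" --pt "0 0 0 70 280 0 1" --pt "0 0 0 82 328 10 1" --pt "0 0 0 93 370 40 1" --pt "0 0 0 95.3 382.6 60 1" --pt "0 0 0 95.3 382.6 60 1"

```text
t: 13.9
tool_pos: [0.406, 0.3103, 0.3362]
eef_rot: [-179.9, -0.2, -170.8]
ft_force: [-0.4, 0.2, -0.1]
width: 1.002
gripper_force: 0.0
```

```bash
python3 - <<'E'
from h import *
P=pose();w=read_camera('wrist')[:,:,::-1];cv2.imwrite('pics/w7.png',w);np.savez('w7.npz',p=P[0],R=P[1])
x=robot.state();print(x['tool_pos'],x['eef_rot'],x['ft_force'],x['width'])
u=wproj([.407,.309,.094],P);print(u)
m=(w.max(2)<55).astype(np.uint8);m[260:]=0
k,l,st,c=cv2.connectedComponentsWithStats(m)
for i in range(1,k):
    if 800<st[i,4]<20000 and abs(c[i]-u).max()<150:
        print(st[i],c[i].round(1),onz('wrist',c[i],.094,P).round(4))
E
```

```text
[0.40678607 0.30945108 0.33824505] [-1.79931529e+02 -1.23198829e-01 -1.70902238e+02] [ 0.11863207 -0.15333247 -0.14038112] 1.002238290443693
[316.09139001 217.03873129]
[ 280  168   80   80 5054] [319.4 207.8] [0.3994 0.3103 0.094 ]
```

Call:
carry_out --pt "0 0 0 4 1 40 1" --pt "0 0 0 4 1 75 1" --pt "0 0 0 4 1 95 1" --pt "0 0 0 4 1 100 1" --pt "0 0 0 4 1 100 0.7" --pt "0 0 0 4 1 100 0.5" --pt "0 0 0 4 1 100 0.5" --pt "0 0 0 4 1 100 0.5" --pt "0 0 0 4 1 100 0.5" --pt "0 0 0 4 1 100 0.5"

```text
t: 14.95
tool_pos: [0.4033, 0.3095, 0.2404]
eef_rot: [180.0, 0.1, -171.0]
ft_force: [0.4, 0.4, 6.3]
width: 0.67
gripper_force: 30.0
```

Call:
carry_out --pt "0 0 0 0 0 -10 0.5" --pt "0 0 0 0 0 -35 0.5" --pt "0 0 0 0 0 -75 0.5" --pt "0 0 0 0 0 -120 0.5" --pt "0 0 0 -5 -13 -160 0.5" --pt "0 0 0 -18 -48 -165 0.5" --pt "0 0 0 -33 -90 -165 0.5" --pt "0 0 0 -48 -132 -165 0.5" --pt "0 0 0 -63 -174 -165 0.5" --pt "0 0 0 -79 -216 -165 0.5"

```text
t: 15.95
tool_pos: [0.5152, 0.1066, 0.405]
eef_rot: [-180.0, 0.0, -171.0]
ft_force: [1.1, 0.5, -3.0]
width: 0.674
gripper_force: 30.0
```

Call:
carry_out --pt "0 0 0 -15 -42 0 0.5" --pt "0 0 0 -30 -84 0 0.5" --pt "0 0 0 -46 -126 0 0.5" --pt "0 0 0 -61 -166 0 0.5" --pt "0 0 0 -74 -200 0 0.5" --pt "0 0 0 -82 -223 0 0.5" --pt "0 0 0 -82 -223 0 0.5" --pt "0 0 0 -82 -223 0 0.5"

```text
t: 16.75
tool_pos: [0.6307, -0.0994, 0.4043]
eef_rot: [180.0, -0.1, -171.1]
ft_force: [-0.2, 0.1, -2.4]
width: 0.672
gripper_force: 30.0
```

Call:
carry_out --pt "0 0 0 0 0 35 0.5" --pt "0 0 0 0 0 75 0.5" --pt "0 0 0 0 0 110 0.5" --pt "0 0 0 0 0 132 0.5" --pt "0 0 0 0 0 145 0.5" --pt "0 0 0 0 0 151 0.5" --pt "0 0 0 0 0 154 0.5" --pt "0 0 0 0 0 155.5 0.5" --pt "0 0 0 0 0 155.5 0.5"

```text
t: 17.65
tool_pos: [0.6309, -0.0991, 0.2499]
eef_rot: [-180.0, 0.1, -171.0]
ft_force: [-0.2, -0.3, -2.7]
width: 0.676
gripper_force: 30.0
```

Still carrying its weight, so I lower it by small steps and release.

Call:
carry_out --pt "0 0 0 0 0 1 0.5" --pt "0 0 0 0 0 1.5 0.5" --pt "0 0 0 0 0 1.5 0.5"

```text
t: 17.95
tool_pos: [0.631, -0.0991, 0.2484]
eef_rot: [-180.0, 0.1, -171.0]
ft_force: [-0.2, 0.5, 4.4]
width: 0.675
gripper_force: 30.0
```

Call:
carry_out --pt "0 0 0 0 0 0 0.75" --pt "0 0 0 0 0 0 0.8" --pt "0 0 0 0 0 0 0.8" --pt "0 0 0 0 0 -10 0.8" --pt "0 0 0 0 0 -45 0.8" --pt "0 0 0 0 0 -95 0.8" --pt "0 0 0 0 0 -145 0.8" --pt "0 0 0 0 0 -195 0.8" --pt "0 0 0 0 0 -245 0.8" --pt "0 0 0 0 0 -255 0.8"

```text
t: 18.95
tool_pos: [0.6298, -0.0989, 0.5102]
eef_rot: [-179.8, 0.5, -171.0]
ft_force: [-0.4, -0.4, -0.2]
width: 0.798
gripper_force: 0.0
```

```bash
python3 - <<'E'
from h import *
P=pose();w=read_camera('wrist')[:,:,::-1];cv2.imwrite('pics/w8.png',w);np.savez('w8.npz',p=P[0],R=P[1])
x=robot.state();print(x['tool_pos'],x['eef_rot'],x['ft_force'],x['width'])
print('pred honey',wproj([.631,-.099,.102],P),'shaker',wproj([.561,-.054,.096],P),'stored',wproj([.6065,.017,.106],P))
h=cv2.cvtColor(w,cv2.COLOR_BGR2HSV)
for nm,m in(('dark',w.max(2)<55),('grey',(h[...,1]<70)&(h[...,2]>60))):
    m=m.astype(np.uint8);m[280:]=0;k,l,st,c=cv2.connectedComponentsWithStats(m)
    for i in range(1,k):
        if 300<st[i,4]<9000 and 200<c[i][0]<520 and c[i][1]>60:print(nm,st[i],c[i].round(1),onz('wrist',c[i],.1,P).round(4))
E
```

```text
[ 0.63003338 -0.09897567  0.50860441] [-179.85885974    0.37818527 -171.01231123] [ 0.69290952 -0.47697949  0.56980873] 0.8039039777829677
pred honey [318.81260078 170.93642252] shaker [362.60823501 122.28671933] stored [410.4884164  167.73002343]
dark [ 296  146   47   48 1366] [319.3 168.2] [ 0.6277 -0.0988  0.1   ]
dark [230 234  27  46 570] [245.8 261.2] [ 0.7771 -0.1825  0.1   ]
dark [381 234  27  46 565] [391.6 261.5] [0.7447 0.025  0.1   ]
dark [ 445  255  116   25 2103] [497.3 268.5] [0.7395 0.2119 0.1   ]
grey [343 109  33  30 762] [358.8 123.6] [ 0.5634 -0.059   0.1   ]
grey [ 379  142   48   43 1403] [402.6 162.9] [0.603  0.0069 0.1   ]
grey [ 385  231   60   49 1349] [411.6 258. ] [0.7354 0.0536 0.1   ]
```

Call:
carry_out --pt "0 0 0.14 -20 0 0 0.2" --pt "0 0 0.3 -40 10 0 0.2" --pt "0 0 0.45 -60 20 0 0.2" --pt "0 0 0.6 -80 35 0 0.2" --pt "0 0 0.75 -100 50 0 0.2" --pt "0 0 0.9 -134 73 0 0.2" --pt "0 0 1.05 -134 73 0 0.2" --pt "0 0 1.2 -134 73 0 0.2" --pt "0 0 1.35 -134 73 0 0.2" --pt "0 0 1.49 -134 73 0 0.2"

```text
t: 20.0
tool_pos: [0.7519, -0.006, 0.5008]
eef_rot: [-179.9, -0.0, 103.3]
ft_force: [0.6, -0.4, -0.4]
width: 0.203
gripper_force: 0.0
```

```bash
python3 - <<'E'
from h import *
x=robot.state();P=pose();print(x['tool_pos'],x['eef_rot'],x['ft_force'],x['width'])
print((P[1].T@(np.array([.7515,-.0059,.4079])-P[0])*1000).round(1), 98.95-x['eef_rot'][2])
E
```

```text
[ 0.75194604 -0.00601087  0.50076211] [-1.79880221e+02 -3.21991652e-02  1.03269548e+02] [ 0.59279151 -0.41072008 -0.36578232] 0.20277471307523365
[ 0.2 -0.2 92.9] -4.3195480038027085
```

The jars stand where I put them: the lid blob is round at (319,168), the shaker at (359,124) and the stored jar at (403,163). Back to the bar.

Call:
carry_out --pt "0 0 0.075 0 0 0 0.2" --pt "0 0 0.075 0 0 15 0.2" --pt "0 0 0.075 0 0 35 0.2" --pt "0 0 0.075 0 0 55 0.2" --pt "0 0 0.075 0 0 75 0.2" --pt "0 0 0.075 0 0 88 0.2" --pt "0 0 0.075 0 0 94 0.2" --pt "0 0 0.075 0 0 94 0.2"

```text
t: 20.8
tool_pos: [0.7517, -0.0061, 0.4073]
eef_rot: [-179.9, -0.0, 99.4]
ft_force: [-0.4, -0.6, -0.0]
width: 0.203
gripper_force: 0.0
```

Call:
carry_out --pt "0 0 0 0 0 0 0" --pt "0 0 0 0 0 0 0" --pt "0 0 0 0 0 0 0" --pt "0 0 0 0 0 0 0"

```text
t: 21.2
tool_pos: [0.7517, -0.0061, 0.4095]
eef_rot: [179.9, 0.0, 99.3]
ft_force: [0.5, 0.4, 4.3]
width: 0.093
gripper_force: 30.0
```

Call:
carry_out --pt "0 0 0 0 -9.5 -5.4 0" --pt "0 0 0 0 -20 -10.4 0" --pt "0 0 0 0 -36.9 -16.6 0" --pt "0 0 0 0 -54.5 -20.7 0" --pt "0 0 0 0 -72.5 -22.7 0" --pt "0 0 0 0 -90.5 -22.5 0" --pt "0 0 0 0 -108.4 -20.1 0" --pt "0 0 0 0 -125.9 -15.5 0"

```text
t: 22.0
tool_pos: [0.6267, -0.0259, 0.4252]
eef_rot: [179.8, -0.1, 99.4]
ft_force: [1.6, 7.1, 2.1]
width: 0.098
gripper_force: 30.0
```

Call:
carry_out --pt "0 0 0 0 -16.7 6.5 0" --pt "0 0 0 0 -32.6 15 0" --pt "0 0 0 0 -47.4 25.4 0" --pt "0 0 0 0 -60.8 37.4 0" --pt "0 0 0 0 -72.7 51 0" --pt "0 0 0 0 -82.8 65.8 0" --pt "0 0 0 0 -91.2 81.8 0"

```text
t: 22.7
tool_pos: [0.5368, -0.0408, 0.3425]
eef_rot: [179.9, -0.1, 99.3]
ft_force: [3.6, 7.3, 1.0]
width: 0.095
gripper_force: 30.0
```

Call:
carry_out --pt "0 0 0 0 -1.8 4 0" --pt "0 0 0 0 -3.4 8.4 0" --pt "0 0 0 0 -5.4 14.1 0" --pt "0 0 0 0 -6.8 18.4 0" --pt "0 0 0 0 -7.6 21.3 0" --pt "0 0 0 0 -7.6 21.3 0"

```text
t: 23.3
tool_pos: [0.5296, -0.0421, 0.3207]
eef_rot: [-179.9, -0.1, 99.3]
ft_force: [-6.5, 6.0, -1.3]
width: 0.097
gripper_force: 30.0
```

Call:
carry_out --pt "0 0 0 0 0 1 0" --pt "0 0 0 0 0 2 0" --pt "0 0 0 0 0 2 0"

```text
t: 23.6
tool_pos: [0.5295, -0.0421, 0.3195]
eef_rot: [-179.9, -0.1, 99.3]
ft_force: [-13.4, 6.1, 9.0]
width: 0.093
gripper_force: 30.0
```

Call:
carry_out --pt "0 0 0 0 0 1 0" --pt "0 0 0 0 0 2 0" --pt "0 0 0 0 0 2 0"

```text
t: 23.9
tool_pos: [0.5294, -0.0421, 0.3192]
eef_rot: [-179.9, -0.1, 99.3]
ft_force: [-23.2, 6.4, 24.8]
width: 0.1
gripper_force: 30.0
```

Call:
carry_out --pt "0 0 0 0 0.5 1 0" --pt "0 0 0 0 0.5 1 0" --pt "0 0 0 0 0.5 1 0.2" --pt "0 0 0 0 0.5 1 0.4" --pt "0 0 0 0 0.5 1 0.5" --pt "0 0 0 0 0.5 -10 0.6" --pt "0 0 0 0 0.5 -50 0.8" --pt "0 0 0 0 0.5 -90 1" --pt "0 0 0 0 0.5 -90 1"

```text
t: 24.8
tool_pos: [0.5306, -0.0424, 0.4134]
eef_rot: [179.6, 0.1, 99.3]
ft_force: [0.5, 0.3, 0.1]
width: 0.65
gripper_force: 0.0
```

```bash
python3 - <<'E'
from h import *
P=pose();w=read_camera('wrist')[:,:,::-1];cv2.imwrite('pics/w9.png',w);np.savez('w9.npz',p=P[0],R=P[1])
s=read_camera('side')[:,:,::-1];t=read_camera('top')[:,:,::-1];cv2.imwrite('pics/side3.png',s);cv2.imwrite('pics/top3.png',t)
x=robot.state();print(x['tool_pos'],x['eef_rot'],x['ft_force'],x['width'])
c=np.array([.5972,-.0277]);a=np.radians(9);e=np.array([np.cos(a),np.sin(a)])
b=c-.066*e
for z in(.159,.166):print('bar ends side',[proj('side',[*(b+k*.05*np.array([-e[1],e[0]])),z]).round(1).tolist() for k in(1,-1)])
# mug
h=cv2.cvtColor(t,cv2.COLOR_BGR2HSV)
print('mug rim proj',proj('top',[.4475,-.298,.101]),proj('side',[.4475,-.298,.101]))
v=lambda img,x0,y0,x1,y1,f:cv2.resize(img[y0:y1,x0:x1],None,fx=f,fy=f,interpolation=cv2.INTER_CUBIC)
cv2.imwrite('pics/c6.png',v(s,275,140,375,270,4.6))
E
```

```text
[ 0.53043404 -0.04238452  0.40670312] [-1.79992091e+02 -1.51799608e-03  9.93204766e+01] [-0.26754227  1.5920911   0.07965435] 0.7794295963629098
bar ends side [[300.7, 174.6], [311.5, 189.3]]
bar ends side [[300.7, 173.2], [311.5, 187.9]]
mug rim proj [367.74366853 222.96413912] [302.73698362 244.04224755]
```

Call:
carry_out --pt "0 0 -0.1 -40 -20 0 1" --pt "0 0 -0.2 -80 -40 0 1" --pt "0 0 -0.3 -120 -60 0 1" --pt "0 0 -0.4 -160 -80 0 1" --pt "0 0 -0.5 -200 -102 10 1" --pt "0 0 -0.555 -239 -122 25 1" --pt "0 0 -0.555 -239 -122 25 1" --pt "0 0 -0.555 -239 -122 25 1"

```text
t: 25.75
tool_pos: [0.4484, -0.2986, 0.3803]
eef_rot: [-180.0, -0.2, 131.0]
ft_force: [0.3, 0.7, 1.0]
width: 1.001
gripper_force: 0.0
```

```bash
python3 - <<'E'
from h import *
P=pose();w=read_camera('wrist')[:,:,::-1];cv2.imwrite('pics/w10.png',w);np.savez('w10.npz',p=P[0],R=P[1])
x=robot.state();print(x['tool_pos'],x['eef_rot'],x['width'])
s=read_camera('side')[:,:,::-1];cv2.imwrite('pics/side4.png',s)
print('rim proj',wproj([.4485,-.298,.101],P),'handle',wproj([.405,-.242,.085],P))
h=cv2.cvtColor(w,cv2.COLOR_BGR2HSV)
m=((h[...,0]<22)&(h[...,1]>120)&(h[...,2]>60)).astype(np.uint8)
k,l,st,c=cv2.connectedComponentsWithStats(m)
for i in range(1,k):
    if st[i,4]>400:print(st[i],c[i])
v=lambda img,x0,y0,x1,y1,f:cv2.resize(img[y0:y1,x0:x1],None,fx=f,fy=f,interpolation=cv2.INTER_CUBIC)
cv2.imwrite('pics/c7.png',np.hstack([v(w,220,80,420,330,2.2),v(s,282,148,362,248,5.5)[:550,:350]]))
E
```

```text
[ 0.44881285 -0.29786142  0.38107445] [-1.79994936e+02 -9.06477491e-02  1.31049837e+02] 0.9965010625232218
rim proj [318.71160629 202.31837963] handle [323.07903803 119.69632241]
[  437     0   203   256 29126] [551.41536771 114.50463503]
[ 275  112   91  126 3947] [320.64200659 189.9728908 ]
[141 271  25  50 599] [150.84474124 295.57929883]
[472 271  25  51 619] [486.69466882 295.4184168 ]
[ 293  316  272   52 4456] [431.04263914 348.0747307 ]
```

View pics/c7.png

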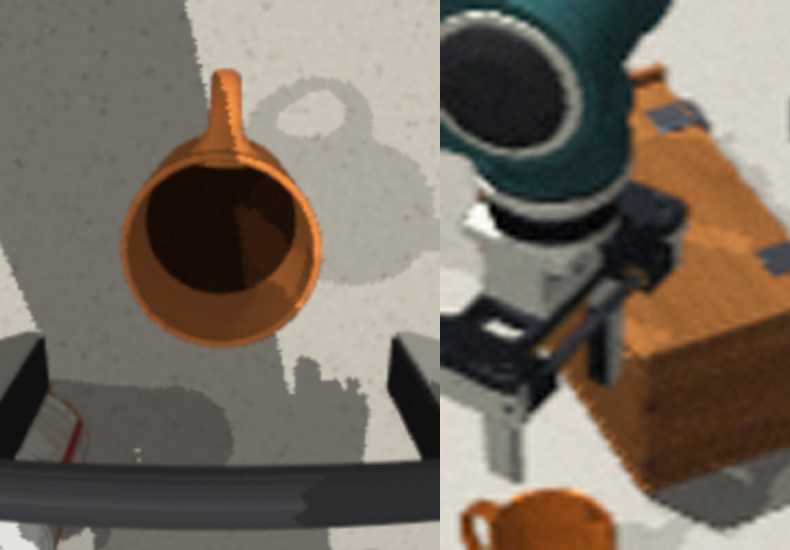

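The last crop shows the mug's rim centred at wrist pixel (321,194), its handle straight up the image along the tool's x, and the flap lying down on the caddy. The fingers will close across the handle's direction.

Call:
carry_out --pt "0 0 0 2 1.7 35 1" --pt "0 0 0 2 1.7 70 1" --pt "0 0 0 2 1.7 85 1" --pt "0 0 0 2 1.7 100 1" --pt "0 0 0 2 1.7 115 1" --pt "0 0 0 2 1.7 130 1" --pt "0 0 0 2 1.7 139 1" --pt "0 0 0 2 1.7 139 1"

```text
t: 26.65
tool_pos: [0.4486, -0.2953, 0.2417]
eef_rot: [-180.0, -0.1, 131.1]
ft_force: [0.0, 0.7, 0.4]
width: 1.001
gripper_force: 0.0
```

Call:
carry_out --pt "0 0 0 0 0 0 0.7" --pt "0 0 0 0 0 0 0.7" --pt "0 0 0 0 0 0 0.7" --pt "0 0 0 0 0 0 0.7"

```text
t: 27.05
tool_pos: [0.4489, -0.2956, 0.2437]
eef_rot: [180.0, 0.1, 131.1]
ft_force: [-2.5, -1.6, 4.8]
width: 0.855
gripper_force: 30.0
```

Call:
carry_out --pt "0 0 0 0 0 -10 0.7" --pt "0 0 0 0 0 -35 0.7" --pt "0 0 0 0 0 -75 0.7" --pt "0 0 0 0 0 -120 0.7" --pt "0 0 0 0 0 -160 0.7" --pt "0 0 0.05 4 13 -190 0.7" --pt "0 0 0.12 13 40 -200 0.7" --pt "0 0 0.2 25 78 -200 0.7" --pt "0 0 0.28 37 116 -200 0.7" --pt "0 0 0.36 49 154 -200 0.7"

```text
t: 28.05
tool_pos: [0.5329, -0.1557, 0.4435]
eef_rot: [180.0, -0.0, 110.3]
ft_force: [-0.1, -1.6, -1.8]
width: 0.859
gripper_force: 30.0
```

```bash
python3 - <<'E'
from h import *
x=robot.state();P=pose();print(x['tool_pos'],x['eef_rot'],x['ft_force'],x['width'])
print((P[1].T@(np.array([.611,-.028,.376])-P[0])*1000).round(1), np.radians(x['eef_rot'][2]-99))
E
```

```text
[ 0.53287306 -0.15567937  0.44345749] [ 1.79987045e+02 -2.67174609e-03  1.10288038e+02] [-0.06746668 -1.56892072 -1.81311863] 0.8592283892595999
[ 92.7 117.5  67.5] 0.1970134330255031
```

Call:
carry_out --pt "0 0 0.06 25 32 0 0.7" --pt "0 0 0.12 50 63 0 0.7" --pt "0 0 0.18 72 92 0 0.7" --pt "0 0 0.197 87 110 0 0.7" --pt "0 0 0.197 92.7 117.5 10 0.7" --pt "0 0 0.197 92.7 117.5 30 0.7" --pt "0 0 0.197 92.7 117.5 50 0.7" --pt "0 0 0.197 92.7 117.5 63 0.7" --pt "0 0 0.197 92.7 117.5 70 0.7" --pt "0 0 0.197 92.7 117.5 73 0.7"

```text
t: 29.05
tool_pos: [0.61, -0.0295, 0.3695]
eef_rot: [-180.0, -0.0, 99.2]
ft_force: [0.5, -0.6, -2.3]
width: 0.862
gripper_force: 30.0
```

Call:
carry_out --pt "0 0 0 0 0 1 0.7" --pt "0 0 0 0 0 2 0.7" --pt "0 0 0 0 0 2 0.7"

```text
t: 29.35
tool_pos: [0.6102, -0.0293, 0.3684]
eef_rot: [180.0, 0.0, 99.2]
ft_force: [-0.1, 0.1, -2.9]
width: 0.853
gripper_force: 30.0
```

Call:
carry_out --pt "0 0 0 0 0 0.8 0.7" --pt "0 0 0 0 0 1.5 0.7" --pt "0 0 0 0 0 1.5 0.7"

```text
t: 29.65
tool_pos: [0.6101, -0.0292, 0.3676]
eef_rot: [179.9, 0.0, 99.2]
ft_force: [-2.2, -0.4, 6.6]
width: 0.856
gripper_force: 30.0
```

Contact came at the height of the shut upper tier. I release and lift away.

Call:
carry_out --pt "0 0 0 0 0 0 0.95" --pt "0 0 0 0 0 0 1" --pt "0 0 0 0 0 0 1" --pt "0 0 0 0 0 -8 1" --pt "0 0 0 0 0 -25 1" --pt "0 0 0 0 0 -50 1" --pt "0 0 0 0 0 -90 1" --pt "0 0 0 0 0 -130 1" --pt "0 0 0 60 -30 -140 1" --pt "0 0 0 110 -50 -140 1"

```text
t: 30.65
tool_pos: [0.5537, 0.0533, 0.5089]
eef_rot: [179.8, 0.0, 99.1]
ft_force: [-0.3, 0.2, -0.9]
width: 1.004
gripper_force: 0.0
```

Call:
carry_out --pt "0 0 0 50 -20 0 1" --pt "0 0 0 100 -40 0 1" --pt "0 0 0 150 -60 0 1" --pt "0 0 0 150 -60 0 1"

```text
t: 31.05
tool_pos: [0.4688, 0.1944, 0.5078]
eef_rot: [179.9, -0.1, 99.4]
ft_force: [0.8, -0.1, -0.1]
width: 1.001
gripper_force: 0.0
```

```bash
python3 - <<'E'
from h import *
x=robot.state();print(x['t'],x['tool_pos'],x['ft_force'])
s=read_camera('side')[:,:,::-1];t=read_camera('top')[:,:,::-1];cv2.imwrite('pics/sideF.png',s);cv2.imwrite('pics/topF.png',t)
c=np.array([.5972,-.031]);a=np.radians(9);e=np.array([np.cos(a),np.sin(a)]);n=np.array([-e[1],e[0]])
L=lambda X,Y,z:[*(c+X/1000*e+Y/1000*n),z/1000]
print('mug rim exp side',proj('side',[.610,-.029,.225]).round(1),'top',proj('top',[.610,-.029,.225]).round(1))
for th in(0,.05,.1):
    X=79-145*np.cos(th)+40*np.sin(th);Z=119+145*np.sin(th)+40*np.cos(th)
    print(th,'bar R/L end side',proj('side',L(X,-50,Z)).round(1),proj('side',L(X,50,Z)).round(1),'top',proj('top',L(X,-50,Z)).round(1),proj('top',L(X,50,Z)).round(1))
for nm,im in(('side',s),('top',t)):
    h=cv2.cvtColor(im,cv2.COLOR_BGR2HSV)
    u=proj(nm,L(-66,0,159)).astype(int)
    m=((h[...,1]<70)&(h[...,2]>70)).astype(np.uint8);r=14;sub=m[u[1]-r:u[1]+r,u[0]-r-4:u[0]+r+4]
    print(nm,u-[r+4,r]);print('\n'.join(''.join('#' if q else '.' for q in row) for row in sub))
E
```

```text
31.05 [0.46883175 0.1943676  0.50779274] [ 0.83661204 -0.14080703 -0.10703251]
mug rim exp side [325.  163.2] top [305.6 175.2]
0 bar R/L end side [311.7 189.9] [300.9 175.1] top [319.8 197.6] [296.9 200.3]
0.05 bar R/L end side [312.3 188.2] [301.4 173.5] top [319.8 196.1] [296.8 198.8]
0.1 bar R/L end side [312.9 186.6] [301.9 171.9] top [319.7 194.6] [296.7 197.3]
side [288 168]
#...................................
....................................
....................................
....................................
#...................................
#...................................
#...........#.......................
#..........###......................
#..........###......................
#..........####.....................
#..........#####....................
#..........######...................
#..........######...................
#..........#######..................
#.........####..##..................
#..........###..###.................
#................###................
#................####...............
#.................###...............
#...........
[... 670 characters left out ...]
..................................
....................................
....................................
....................................
........................######......
.................#############......
.....#########################......
.....#########################......
....##########.............###......
....#####..................####.....
....####...................####.....
....####....................###.....
....####............................
.....###............................
.....##.............................
....................................
....................................
....................................
....................................
```

```bash
python3 - <<'E'
from h import *
for nm in('side','top'):
    im=cv2.imread(f'pics/{nm}F.png');i0=cv2.imread(f'pics/{nm}0.png')
    h=cv2.cvtColor(im,cv2.COLOR_BGR2HSV).astype(int)
    m=((h[...,0]<14)&(h[...,1]>195)&(h[...,2]>150)).astype(np.uint8)
    k,l,st,c=cv2.connectedComponentsWithStats(m)
    for i in range(1,k):
        if st[i,4]>40:print(nm,'orange',st[i],c[i].round(1))
    d=(cv2.absdiff(im,i0).max(2)>60).astype(np.uint8);d=cv2.morphologyEx(d,cv2.MORPH_OPEN,np.ones((3,3)))
    k,l,st,c=cv2.connectedComponentsWithStats(d)
    for i in range(1,k):
        if st[i,4]>40:print(nm,'diff',st[i],c[i].round(0))
    print(nm,'mug base/rim exp',proj(nm,[.610,-.029,.124]).round(1),proj(nm,[.610,-.029,.225]).round(1))
E
```

```text
side diff [ 155   21  130   62 4022] [228.  48.]
side diff [272  39  21  22 338] [281.  49.]
side diff [ 82  54  80  22 715] [120.  62.]
side diff [152  66  14  11  96] [158.  71.]
side diff [169  66  52  38 909] [193.  85.]
side diff [ 47  68   9  25 164] [52. 79.]
side diff [262  75  20   7  88] [271.  78.]
side diff [247  81  52  35 812] [274.  94.]
side diff [ 61  88  43  41 539] [ 76. 102.]
side diff [213  93   6  12  54] [216.  98.]
side diff [ 78 107  29   6 103] [ 92. 110.]
side diff [ 115  107   52   73 1184] [136. 152.]
side diff [125 108  21  11 138] [133. 112.]
side diff [ 88 138  33  49 885] [104. 165.]
side diff [ 225  138   59  100 2836] [250. 186.]
side diff [315 158  29  38 439] [330. 179.]
side diff [291 165  24  17 259] [305. 173.]
side diff [  92  185   57   65 1768] [119. 211.]
side diff [185 189  15  28 231] [193. 201.]
side diff [ 251  207   73   69 2473] [289. 241.]
side diff [152 248   8   9  46] [156. 252.]
side diff [345 254  17  21 225] [352. 265.]
side diff [160 260  17   5  71] [167. 262.]
side diff [241 264   9   7  41] [245. 267.]
side mug base/rim exp [324.5 183.9] [325.  163.2]
top diff [237 111  14   8  81] [244. 115.]
top diff [ 216  127  105   92 3906] [258. 175.]
top diff [  89  162  171  120 7833] [175. 219.]
top diff [354 217  26  26 485] [366. 230.]
top diff [ 295  221   54   47 1536] [321. 246.]
top diff [299 231   6  11  49] [302. 236.]
top diff [259 233  31  13 116] [273. 238.]
top diff [317 286  16   9 113] [326. 289.]
top diff [276 288  31  15 265] [291. 294.]
top diff [265 296  10  15 101] [270. 303.]
top diff [211 307  21  26 322] [220. 320.]
top diff [332 330   6  14  60] [334. 337.]
top diff [245 355  48  30 571] [266. 368.]
top mug base/rim exp [306.  190.2] [305.6 175.2]
```

```bash
python3 -c "
from rig import robot;print(robot.hand_in())"
```

```text
the job is handed in; nothing more can be done
None
```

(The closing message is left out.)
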